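# Find the fullest jar of grinding beads by heft

### The job

Clean the fingertips before touching the shared jars: press the alcohol dispenser's steel dish all the way down to its stop with them and let it come back up. Then find the fullest of the three identical bead jars by feel: working along the tray from the robot's left to its right, lift each jar straight up a few centimetres clear above its own bay, hold it there a moment to feel its weight, and stand it back in the tray before lifting the next. Finish while still holding the heaviest jar up, upright and still, above the tray with its base at least 10 cm over the bench; leave the other two standing in the tray and the rest of the bench undisturbed.

Things in the scene. Friction and masses are not known exactly. Their poses are not given: they have to be found in the camera images.
- dish_floor (a point): centre of the floor of the round steel dish that is the press head on top of the alcohol dispenser: a clear bottle 75 mm across that stands fast on the bench to the right of the tray; dish 68 mm across at its rim, its flat floor about 45 mm across, the rim 7 mm above the floor; at rest this point is 128 mm above the bench. z is up
- dish (a joint): how far the dispenser's dish is pressed down, in m: 0 at rest, 0.012 at its stop. It is sprung: about 2 N starts it, 5 N holds it at the stop, and it comes back up by itself
- tray: grey plastic tray fixed to the bench, 140 x 364 mm and 16 mm high, walls 4 mm thick, floor 4 mm above the bench, with two low dividers (16 mm high) that make three bays in a row, each about 116 mm along the row and 132 mm across it; origin at the centre of its underside, y along the row to the left bay as the robot sees it, x away from the robot
- tray_mid (a point): centre of the tray's floor (top face of the floor)
- bay_left (a point): centre of the floor of the left bay (on the robot's left, +y)
- bay_middle (a point): centre of the floor of the middle bay
- bay_right (a point): centre of the floor of the right bay (on the robot's right, nearest the dispenser)
- jar_k_mid (a point): centre (half-way up, 38 mm above its base) of one of three identical opaque white straight-sided screw-cap jars with a blank paper label: body 58 mm across up to 58 mm from its base, cap 55 mm across, 76 mm tall in all; z is up along the jar. They look alike and stand one in each bay in any order; they hold different amounts of heavy beads, 0.14 to 0.65 kg in all; the heaviest weighs over 0.53 kg, the others under 0.38 kg each
- jar_m_mid (a point): centre (half-way up, 38 mm above its base) of one of three identical opaque white straight-sided screw-cap jars with a blank paper label: body 58 mm across up to 58 mm from its base, cap 55 mm across, 76 mm tall in all; z is up along the jar. They look alike and stand one in each bay in any order; they hold different amounts of heavy beads, 0.14 to 0.65 kg in all; the heaviest weighs over 0.53 kg, the others under 0.38 kg each
- jar_t_mid (a point): centre (half-way up, 38 mm above its base) of one of three identical opaque white straight-sided screw-cap jars with a blank paper label: body 58 mm across up to 58 mm from its base, cap 55 mm across, 76 mm tall in all; z is up along the jar. They look alike and stand one in each bay in any order; they hold different amounts of heavy beads, 0.14 to 0.65 kg in all; the heaviest weighs over 0.53 kg, the others under 0.38 kg each
- beaker: empty glass beaker, 54 mm across, 62 mm tall, standing behind (farther from the robot than) the tray; origin at the centre of its underside; part of the clutter, to be left alone
- scoop: steel bead scoop, a 34 mm cup on a flat handle, 140 mm long and 20 mm high, lying on the bench in front of the tray; part of the clutter, to be left alone
- media: glass bottle with a blue cap, 56 mm across, 100 mm tall, beside the dispenser; origin at the centre of its underside; part of the clutter, to be left alone
- dishes: stack of three clear round culture dishes, 90 mm across, 42 mm tall; origin at the centre of its underside; part of the clutter, to be left alone
- timer: flat white bench timer, 62 x 70 x 20 mm, beside the dispenser; origin at the centre of its underside; part of the clutter, to be left alone
- tipbox: blue pipette tip box with a clear lid, 122 x 86 x 60 mm, to the left of the tray; origin at the centre of its underside; part of the clutter, to be left alone
Not all that is in view belongs to the job. What is shaped like the part that bears jar_k_mid but green is not meant.

How it is judged:
On the way, in this order (a step that is already met when the one before it is completed fails the run):
1. the dispenser's dish is pressed down by the fingers to its stop (at least 10 of its 12 mm) (value of joint dish above 0.01 m and contact force between the fingers and dish above 1 N), for 0.1 s.
2. the jar of the left bay is held by the fingers above that bay, its base at least 20 mm over the tray's floor, while the other two jars stand in the tray (((height (world z) of jar_k_mid above 0.062 m and angle between jar_k_mid's own z axis and vertical below 0.35 rad and contact force between the fingers and jar_k above 1 N and contact force between jar_k and tray below 0.05 N and contact force between jar_k and jar_m below 0.05 N and contact force between jar_k and jar_t below 0.05 N and y of jar_k_mid in the frame of tray above 0.06 m and height (world z) of each of jar_m_mid, jar_t_mid below 0.05 m and angle between each of jar_m_mid, jar_t_mid's own z axis and vertical below 0.12 rad and contact force between each of jar_m, jar_t and tray above 0.5 N and not (y of jar_m_mid in the frame of tray above 0.06 m) and not (y of jar_t_mid in the frame of tray above 0.06 m)) or (height (world z) of jar_m_mid above 0.062 m and angle between jar_m_mid's own z axis and vertical below 0.35 rad and contact force between the fingers and jar_m above 1 N and contact force between jar_m and tray below 0.05 N and contact force between jar_m and jar_k below 0.05 N and contact force between jar_m and jar_t below 0.05 N and y of jar_m_mid in the frame of tray above 0.06 m and height (world z) of each of jar_k_mid, jar_t_mid below 0.05 m and angle between each of jar_k_mid, jar_t_mid's own z axis and vertical below 0.12 rad and contact force between each of jar_k, jar_t and tray above 0.5 N and not (y of jar_k_mid in the frame of tray above 0.06 m) and not (y of jar_t_mid in the frame of tray above 0.06 m)) or (height (world z) of jar_t_mid above 0.062 m and angle between jar_t_mid's own z axis and vertical below 0.35 rad and contact force between the fingers and jar_t above 1 N and contact force between jar_t and tray below 0.05 N and contact force between jar_t and jar_k below 0.05 N and contact force between jar_t and jar_m below 0.05 N and y of jar_t_mid in the frame of tray above 0.06 m and height (world z) of each of jar_k_mid, jar_m_mid below 0.05 m and angle between each of jar_k_mid, jar_m_mid's own z axis and vertical below 0.12 rad and contact force between each of jar_k, jar_m and tray above 0.5 N and not (y of jar_k_mid in the frame of tray above 0.06 m) and not (y of jar_m_mid in the frame of tray above 0.06 m)))), for 0.4 s.
3. the jar of the middle bay is held by the fingers above that bay, its base at least 20 mm over the tray's floor, while the other two jars stand in the tray (((height (world z) of jar_k_mid above 0.062 m and angle between jar_k_mid's own z axis and vertical below 0.35 rad and contact force between the fingers and jar_k above 1 N and contact force between jar_k and tray below 0.05 N and contact force between jar_k and jar_m below 0.05 N and contact force between jar_k and jar_t below 0.05 N and y of jar_k_mid in the frame of tray between -0.06 and 0.06 m and height (world z) of each of jar_m_mid, jar_t_mid below 0.05 m and angle between each of jar_m_mid, jar_t_mid's own z axis and vertical below 0.12 rad and contact force between each of jar_m, jar_t and tray above 0.5 N and not (y of jar_m_mid in the frame of tray between -0.06 and 0.06 m) and not (y of jar_t_mid in the frame of tray between -0.06 and 0.06 m)) or (height (world z) of jar_m_mid above 0.062 m and angle between jar_m_mid's own z axis and vertical below 0.35 rad and contact force between the fingers and jar_m above 1 N and contact force between jar_m and tray below 0.05 N and contact force between jar_m and jar_k below 0.05 N and contact force between jar_m and jar_t below 0.05 N and y of jar_m_mid in the frame of tray between -0.06 and 0.06 m and height (world z) of each of jar_k_mid, jar_t_mid below 0.05 m and angle between each of jar_k_mid, jar_t_mid's own z axis and vertical below 0.12 rad and contact force between each of jar_k, jar_t and tray above 0.5 N and not (y of jar_k_mid in the frame of tray between -0.06 and 0.06 m) and not (y of jar_t_mid in the frame of tray between -0.06 and 0.06 m)) or (height (world z) of jar_t_mid above 0.062 m and angle between jar_t_mid's own z axis and vertical below 0.35 rad and contact force between the fingers and jar_t above 1 N and contact force between jar_t and tray below 0.05 N and contact force between jar_t and jar_k below 0.05 N and contact force between jar_t and jar_m below 0.05 N and y of jar_t_mid in the frame of tray between -0.06 and 0.06 m and height (world z) of each of jar_k_mid, jar_m_mid below 0.05 m and angle between each of jar_k_mid, jar_m_mid's own z axis and vertical below 0.12 rad and contact force between each of jar_k, jar_m and tray above 0.5 N and not (y of jar_k_mid in the frame of tray between -0.06 and 0.06 m) and not (y of jar_m_mid in the frame of tray between -0.06 and 0.06 m)))), for 0.4 s.
4. the jar of the right bay is held by the fingers above that bay, its base at least 20 mm over the tray's floor, while the other two jars stand in the tray (((height (world z) of jar_k_mid above 0.062 m and angle between jar_k_mid's own z axis and vertical below 0.35 rad and contact force between the fingers and jar_k above 1 N and contact force between jar_k and tray below 0.05 N and contact force between jar_k and jar_m below 0.05 N and contact force between jar_k and jar_t below 0.05 N and y of jar_k_mid in the frame of tray below -0.06 m and height (world z) of each of jar_m_mid, jar_t_mid below 0.05 m and angle between each of jar_m_mid, jar_t_mid's own z axis and vertical below 0.12 rad and contact force between each of jar_m, jar_t and tray above 0.5 N and not (y of jar_m_mid in the frame of tray below -0.06 m) and not (y of jar_t_mid in the frame of tray below -0.06 m)) or (height (world z) of jar_m_mid above 0.062 m and angle between jar_m_mid's own z axis and vertical below 0.35 rad and contact force between the fingers and jar_m above 1 N and contact force between jar_m and tray below 0.05 N and contact force between jar_m and jar_k below 0.05 N and contact force between jar_m and jar_t below 0.05 N and y of jar_m_mid in the frame of tray below -0.06 m and height (world z) of each of jar_k_mid, jar_t_mid below 0.05 m and angle between each of jar_k_mid, jar_t_mid's own z axis and vertical below 0.12 rad and contact force between each of jar_k, jar_t and tray above 0.5 N and not (y of jar_k_mid in the frame of tray below -0.06 m) and not (y of jar_t_mid in the frame of tray below -0.06 m)) or (height (world z) of jar_t_mid above 0.062 m and angle between jar_t_mid's own z axis and vertical below 0.35 rad and contact force between the fingers and jar_t above 1 N and contact force between jar_t and tray below 0.05 N and contact force between jar_t and jar_k below 0.05 N and contact force between jar_t and jar_m below 0.05 N and y of jar_t_mid in the frame of tray below -0.06 m and height (world z) of each of jar_k_mid, jar_m_mid below 0.05 m and angle between each of jar_k_mid, jar_m_mid's own z axis and vertical below 0.12 rad and contact force between each of jar_k, jar_m and tray above 0.5 N and not (y of jar_k_mid in the frame of tray below -0.06 m) and not (y of jar_m_mid in the frame of tray below -0.06 m)))), for 0.4 s.
At the end, for the whole second after the job is handed in: The fingers hold the heaviest jar still, upright (0.3 rad), base over 95 mm above the bench, centre within 180 mm of the tray's in plan, touching no tray or jar; the two lighter (each weighing under 4.5 N on the tray) stand upright (0.12 rad) in it, untouched; the dish is back up (3 mm) (((height (world z) of jar_k_mid above 0.133 m and angle between jar_k_mid's own z axis and vertical below 0.3 rad and linear speed of jar_k below 0.04 m/s and angular speed of jar_k below 0.4 rad/s and contact force between the fingers and jar_k above 1 N and horizontal distance between jar_k_mid and tray_mid below 0.18 m and contact force between jar_k and tray below 0.05 N and (height (world z) of jar_m_mid below 0.05 m and angle between jar_m_mid's own z axis and vertical below 0.12 rad and contact force between jar_m and tray between 0.5 and 4.5 N and contact force between each of jar_k, the arm, the fingers and jar_m below 0.05 N and x of jar_m_mid in the frame of tray between -0.06 and 0.06 m and y of jar_m_mid in the frame of tray between -0.175 and 0.175 m and linear speed of jar_m below 0.02 m/s) and (height (world z) of jar_t_mid below 0.05 m and angle between jar_t_mid's own z axis and vertical below 0.12 rad and contact force between jar_t and tray between 0.5 and 4.5 N and contact force between each of jar_k, the arm, the fingers and jar_t below 0.05 N and x of jar_t_mid in the frame of tray between -0.06 and 0.06 m and y of jar_t_mid in the frame of tray between -0.175 and 0.175 m and linear speed of jar_t below 0.02 m/s)) or (height (world z) of jar_m_mid above 0.133 m and angle between jar_m_mid's own z axis and vertical below 0.3 rad and linear speed of jar_m below 0.04 m/s and angular speed of jar_m below 0.4 rad/s and contact force between the fingers and jar_m above 1 N and horizontal distance between jar_m_mid and tray_mid below 0.18 m and contact force between jar_m and tray below 0.05 N and (height (world z) of jar_k_mid below 0.05 m and angle between jar_k_mid's own z axis and vertical below 0.12 rad and contact force between jar_k and tray between 0.5 and 4.5 N and contact force between each of jar_m, the arm, the fingers and jar_k below 0.05 N and x of jar_k_mid in the frame of tray between -0.06 and 0.06 m and y of jar_k_mid in the frame of tray between -0.175 and 0.175 m and linear speed of jar_k below 0.02 m/s) and (height (world z) of jar_t_mid below 0.05 m and angle between jar_t_mid's own z axis and vertical below 0.12 rad and contact force between jar_t and tray between 0.5 and 4.5 N and contact force between each of jar_m, the arm, the fingers and jar_t below 0.05 N and x of jar_t_mid in the frame of tray between -0.06 and 0.06 m and y of jar_t_mid in the frame of tray between -0.175 and 0.175 m and linear speed of jar_t below 0.02 m/s)) or (height (world z) of jar_t_mid above 0.133 m and angle between jar_t_mid's own z axis and vertical below 0.3 rad and linear speed of jar_t below 0.04 m/s and angular speed of jar_t below 0.4 rad/s and contact force between the fingers and jar_t above 1 N and horizontal distance between jar_t_mid and tray_mid below 0.18 m and contact force between jar_t and tray below 0.05 N and (height (world z) of jar_k_mid below 0.05 m and angle between jar_k_mid's own z axis and vertical below 0.12 rad and contact force between jar_k and tray between 0.5 and 4.5 N and contact force between each of jar_t, the arm, the fingers and jar_k below 0.05 N and x of jar_k_mid in the frame of tray between -0.06 and 0.06 m and y of jar_k_mid in the frame of tray between -0.175 and 0.175 m and linear speed of jar_k below 0.02 m/s) and (height (world z) of jar_m_mid below 0.05 m and angle between jar_m_mid's own z axis and vertical below 0.12 rad and contact force between jar_m and tray between 0.5 and 4.5 N and contact force between each of jar_t, the arm, the fingers and jar_m below 0.05 N and x of jar_m_mid in the frame of tray between -0.06 and 0.06 m and y of jar_m_mid in the frame of tray between -0.175 and 0.175 m and linear speed of jar_m below 0.02 m/s))) and value of joint dish below 0.003 m); the arm keeps its last pose, push and grip.
It fails at once if a jar is tipped over (more than 0.6 rad from upright) (angle between any of jar_k_mid, jar_m_mid, jar_t_mid's own z axis and vertical above 0.6 rad).
It fails at once if something of the clutter on the bench is moved by more than 30 mm (distance of any of beaker, scoop, media, dishes, timer, tipbox from where it was at the start of the episode above 0.03 m).
It also fails if it takes over 72 s, if anything falls off the work surface, if the arm or the gripper's body presses on something with over 40 N, if the wrist force passes 120 N, or if a joint passes its speed limit or range.

### The arm

A 6-joint arm with a two-finger parallel gripper is mounted at the origin on the work surface. World frame = base frame: x ahead of the robot, y to its left, z up, the work surface at z = 0. Lengths are in m, angles in rad, forces in N, time in s.
With the tool pointing down it reaches from about 0.35 to 0.975 m from the base axis. Payload 4.9 kg.
Tool frame: the origin (TCP) lies on the mounting face of the last link; the fingertips stand 173 mm ahead of it and the grasp point (between the pads) lies 155 mm ahead of it; x points along the fingers, z is the direction in which the jaws open and shut, and the axes are right-handed (so a half turn about x gives the same grasp; the last joint's range is limited). The gripper opens to 85 mm and grips with 20 to 120 N. Pads are 22 mm wide; open, the fingers measure 114 mm over their backs; the gripper's body (76 mm by 85 mm) begins 54 mm behind the grasp point. The pads swing forward as they close: fully open they stand 13 mm farther back than shut.
Start: joints at [-1.404, 0.053, 1.613, -0, 1.476, -0.119], TCP at [0.176, -0.6, 0.405] pointing down, gripper open.
Joint ranges: [-3.01, 3.01], [-1.01, 2.22], [0.06, 2.58], [-1.02, 4.17], [0.09, 2.62], [-3.14, 3.14]. Speed limits (rad/s): [2.57, 2.57, 3.14, 3.14, 3.14, 3.14].

### API

Orientations are given as a rotation vector (axis times angle).
In Python, from station import get_obs, get_image, get_calibration, finish_job, look_for, masks_of, tip_of gives the robot as it stands.
- The arm moves only by the tool carry_out, never from a script. Its argument "increments" is a list of rows, each a list of 3 entries, a list of its own where there are three numbers: the turn, a rotation vector about the world's x, y, z in units of 0.1 rad (1.0 is 0.1 rad), then the shift along the world's x, y, z in units of 20 mm (1.0 is 20 mm), then the opening, from 0 (shut) to 1 (fully open). A call has 1 to 8 rows; each row shifts and turns the pose as measured when the row begins; what a row does not reach is not made up. A row lasts 1/10 s, in which the tool goes at most 50 mm and 8.59 degrees, less where a joint would pass 70% of its speed; a pose out of reach is approached as far as the arm can. A call with a number of a shift or a turn outside -1 to 1 is refused whole. A call with a gripper value outside its range is refused whole. The fingers move at their own pace and stop on an object; "squeeze" is the grip in N (left out, the last holds). Time passes only in rows, so rows that do not move let the fingers close. It gives the time, the measured TCP pose, the force and the opening at its end, in the units of the state.
- get_obs(): the state, without advancing time (a new reading comes with each control period).
- get_image(name): name is "scene" or "top" or "wrist"; returns (picture, depth): 400x640x3 uint8, blue, green, red; 400x640 float32, m along the optical axis (not along the pixel's ray), 0 where there is no reading.
- get_calibration(name): a dict with "fx", "fy", "cx", "cy" (pixels), "k1" (the pictures are not rectified: a ray, as slopes to the right and down, at radius r is drawn at 1 + k1 r^2 times it, then the intrinsics apply), "position" and "orientation" of the camera in the world. Camera axes: x right, y down, z forward; pixel columns grow to the right and rows downward; lengths in m; the calibration is good to about 2 mm. A picture is of the moment at which its call begins: read the wrist's pose just before it. get_calibration takes no time and is no camera call; for the wrist camera it gives the pose at the moment of the call.
- finish_job(): hands the job in, once; it reports no verdict.
Trained networks look in the newest picture that a camera, given by its name, has taken for a name from the list of things; names that differ only in an ending like _2 or _b are one class to them, and where a whole thing is asked for, a point or a joint stands for the part that bears it (a point fixed in the world has none). Each returns a list of dicts, best first, with "p" (0 to 1); they miss things now and then, are a little off and sometimes report something else, mostly with a low value. They report only what shows in the picture. A call takes as long as a camera call. They do not tell look-alikes from the thing itself.
- look_for(camera, query): "centre" ([column, row] in pixels, amid what is visible of it).
- masks_of(camera, query): "region" (400x640 bool, what is visible of it) and "centre" ([column, row] in pixels, amid what is visible of it).
- tip_of(camera, query): "centre" ([column, row] in pixels: a listed point, or the origin of a listed thing).
The state is a dict: "t": time; "q": joint angles; "dq": joint speeds; "effort": joint torques, N m; "tool_pos": TCP position; "tool_rot": TCP orientation; "contact_force": force on the tool from outside, world axes, zero at the start; "wrist_torque": the same for the moment, N m; "opening": finger opening in m.
Only numpy, scipy, OpenCV 4.12 (cv2) and the standard library are available. Lean on these libraries where they do the work, as an engineer would, in place of code of your own. Each camera call takes 0.05 s, during which the arm holds its last target.

## Working session

There is one attempt and no reset: what is moved stays moved. The work goes in short steps, Python scripts to look and compute and a tool call to move; the robot and the scene stay as the last step left them, time stands still between calls to the robot, and variables do not carry over. Pictures are saved under pics/ and viewed, and the job is handed in when it is done.

Besides the shell and the picture viewer there is one more tool, called after ">>>" by a JSON object that holds its "name" and its "arguments", one argument or row to a line. carry_out: Moves the arm, as the interface text tells. Shifts and turns lie within -1 to 1; 1 stands for 20 mm of shift or 0.1 rad of turn. Its arguments: {"type":"object","properties":{"increments":{"type":"array","items":{"type":"array"}},"squeeze":{"type":"number"}},"required":["increments"]}

```bash
ls; mkdir -p pics
cat > h.py <<'E'
import numpy as np,cv2
from station import *
from scipy.spatial.transform import Rotation as R
def camR(c):
    o=np.array(c["orientation"],float)
    return o if o.shape==(3,3) else (R.from_rotvec(o).as_matrix() if o.size==3 else R.from_quat(o).as_matrix())
def ray(c,u,v):
    xd=(np.asarray(u,float)-c["cx"])/c["fx"]; yd=(np.asarray(v,float)-c["cy"])/c["fy"]
    x,y=xd.copy(),yd.copy()
    for _ in range(20):
        s=1+c["k1"]*(x*x+y*y); x,y=xd/s,yd/s
    return np.stack([x,y,np.ones_like(x)],-1)
def w(c,u,v,d):
    return ray(c,u,v)*np.asarray(d)[...,None]@camR(c).T+np.array(c["position"])
def onz(c,u,v,z):
    r=ray(c,u,v)@camR(c).T; p=np.array(c["position"])
    return p+r*((z-p[2])/r[...,2])[...,None]
E
python3 - <<'E'
from h import *
o=get_obs();print(o)
for n in("scene","top","wrist"):
    c=get_calibration(n);print(n,c)
    im,d=get_image(n);cv2.imwrite(f"pics/{n}0.png",im);np.save(f"pics/{n}0.npy",d)
    for q in("dish_floor","tray","jar_k_mid","bay_left","bay_middle","bay_right","beaker","scoop","media","dishes","timer","tipbox"):
        if n!="wrist":print(q,[(np.round(x["centre"],1).tolist(),round(x["p"],2)) for x in tip_of(n,q)])
E
```

```text
pics
{'t': 0.0, 'q': array([-1.40401256e+00,  5.33528438e-02,  1.61426956e+00, -1.22885162e-05,
        1.47601691e+00, -1.19003456e-01]), 'dq': array([-9.05586274e-04, -1.10182022e-03,  9.12783379e-05,  5.05884345e-04,
       -4.07815541e-04, -4.87424586e-04]), 'effort': array([-1.15609495e-03, -3.93679726e+01, -3.70177209e+01, -1.06359878e-04,
        7.06827952e-03,  3.45494743e-05]), 'tool_pos': array([ 0.1761483 , -0.59938773,  0.40347975]), 'tool_rot': array([ 0.99752318,  1.33247728, -0.99518965]), 'contact_force': array([-0.78672629,  0.00351395, -0.54385692]), 'wrist_torque': array([-0.04442541, -0.02474632,  0.01242497]), 'opening': 0.08542169069342344}
scene {'fx': 456.12543658583337, 'fy': 456.12543658583337, 'cx': 319.5079866365425, 'cy': 196.67195317651667, 'k1': -0.13198595627019996, 'position': array([1.51550178, 0.1079012 , 1.18666789]), 'orientation': array([-1.66486381, -1.94554261,  0.71910938])}
dish_floor [([218.9, 168.2], 0.62)]
tray [([357.4, 220.8], 0.72), ([324.2, 210.6], 0.67)]
jar_k_mid [([391.1, 206.7], 0.67)]
bay_left [([391.2, 218.0], 0.87)]
bay_middle 
[... 576 characters left out ...]
0, 196.8], 0.82)]
jar_k_mid [([245.7, 205.8], 0.66), ([471.4, 194.5], 0.6), ([214.3, 263.6], 0.56)]
bay_left [([281.6, 200.5], 0.73)]
bay_middle [([281.8, 198.6], 0.97)]
bay_right [([325.4, 189.1], 0.78)]
beaker [([286.4, 151.2], 0.77)]
scoop [([283.9, 242.3], 0.65)]
media [([470.7, 194.2], 0.73), ([160.1, 198.8], 0.68)]
dishes [([404.5, 162.6], 0.73)]
timer [([484.5, 231.0], 0.88), ([158.6, 198.0], 0.48)]
tipbox [([158.8, 199.8], 0.65)]
wrist {'fx': 346.6710099368962, 'fy': 346.6710099368962, 'cx': 323.7161343473351, 'cy': 206.2097849870663, 'k1': -0.031538948919075424, 'position': array([ 0.25254466, -0.57777011,  0.3737416 ]), 'orientation': array([ 2.30173966, -1.72398948, -0.2754978 ])}
```

View pics/scene0.png

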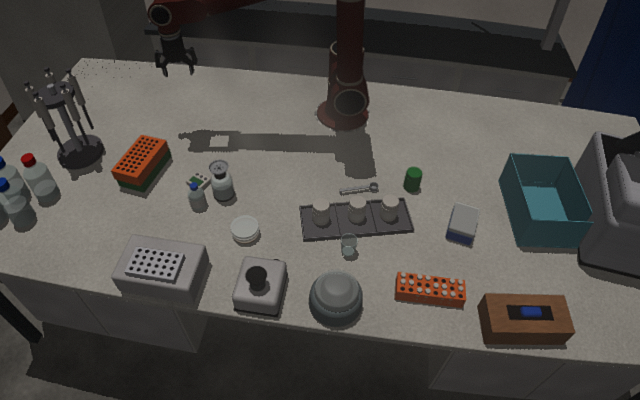

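View pics/top0.png

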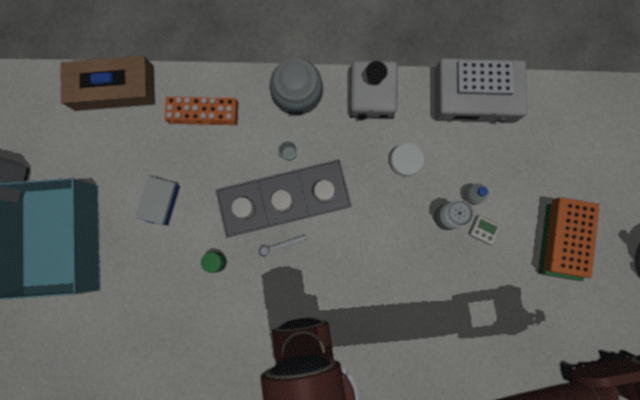

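The top view shows three white jars in the tray at about (242,207), (281,200) and (324,189). The green look-alike at (213,261) is outside the tray and not meant. The dish is at (456,214). Next I'll measure these from the depth images.

Run:
```python
from h import *
im=cv2.imread("pics/top0.png");d=np.load("pics/top0.npy");c=get_calibration("top")
V,U=np.mgrid[0:400,0:640];P=w(c,U,V,d)
print("bench z",P[300,150],P[120,350][2])
for n,(u,v) in dict(L=(242,207),M=(281,200),Rt=(324,189),green=(213,261),disp=(456,214),media=(475,193),timer=(484,230),beaker=(288,151),tipbox=(158,200),dishes=(406,159)).items():
    b=P[v-22:v+23,u-22:u+23].reshape(-1,3); z=b[:,2]
    top=np.percentile(z,98) if n!='beaker' else z.max()
    s=b[(z>top-0.012)&(np.hypot(b[:,0]-P[v,u,0],b[:,1]-P[v,u,1])<.045)]
    print(n,"ztop",round(top,4),"mid",np.round((s.max(0)+s.min(0))/2,4),"mean",np.round(s.mean(0),4),"ext",np.round(s.max(0)-s.min(0),3))
# tray: rim mask by height 
hsv=cv2.cvtColor(im,cv2.COLOR_BGR2HSV)
m=((P[...,2]>0.003)&(P[...,2]<0.03)&(im.max(2)<110)); m[:150]=0;m[245:]=0;m[:,:205]=0;m[:,360:]=0
m=cv2.morphologyEx(m.astype(np.uint8),cv2.MORPH_OPEN,np.ones((3,3)))
cs=max(cv2.findContours(m,0,2)[0],key=cv2.contourArea);q=cs.reshape(-1,2)
pw=onz(c,q[:,0],q[:,1],0.016)[:,:2]
r=cv2.minAreaRect(pw.astype(np.float32));print(r, cv2.boxPoints(r))
big=cv2.resize(im[130:280,190:510],None,fx=2.4,fy=2.4,interpolation=2);cv2.imwrite("pics/crop.png",big)
```

```text
bench z [0.25950196 0.47059159 0.00075524] -0.0002973351379387257
L ztop 0.0818 mid [0.5198 0.2127 0.078 ] mean [0.5195 0.2122 0.0784] ext [0.054 0.056 0.016]
M ztop 0.0824 mid [0.5417 0.1066 0.0799] mean [0.5421 0.1068 0.0792] ext [0.054 0.054 0.017]
Rt ztop 0.0824 mid [ 0.5718 -0.0084  0.0788] mean [ 0.5717 -0.0079  0.0789] ext [0.054 0.054 0.017]
green ztop 0.078 mid [0.3709 0.2901 0.0741] mean [0.3713 0.2899 0.0747] ext [0.053 0.056 0.014]
disp ztop 0.1348 mid [ 0.5142 -0.3593  0.131 ] mean [ 0.5143 -0.3604  0.129 ] ext [0.065 0.066 0.016]Traceback (most recent call last):
  File "<stdin>", line 9, in <module>
    return umr_maximum(a, axis, None, out, keepdims, initial, where)
ValueError: zero-size array to reduction operation maximum which has no identity
```

Run:
```python
from h import *
im=cv2.imread("pics/top0.png");d=np.load("pics/top0.npy");c=get_calibration("top")
V,U=np.mgrid[0:400,0:640];P=w(c,U,V,d)
for n,(u,v),z in (("media",(480,192),.1),("timer",(484,230),.02),("beaker",(288,151),.06),("tipbox",(158,200),.06),("dishes",(406,159),.042),("scoop",(265,250),.02)):
    print(n,onz(c,u,v,z))
m=((P[...,2]>0.003)&(P[...,2]<0.03)&(im.max(2)<110)); m[:150]=0;m[245:]=0;m[:,:205]=0;m[:,360:]=0
m=cv2.morphologyEx(m.astype(np.uint8),cv2.MORPH_OPEN,np.ones((3,3)))
cs=max(cv2.findContours(m,0,2)[0],key=cv2.contourArea);q=cs.reshape(-1,2)
pw=onz(c,q[:,0],q[:,1],0.016)[:,:2]
r=cv2.minAreaRect(pw.astype(np.float32));print(r, cv2.boxPoints(r))
big=cv2.resize(im[130:280,190:510],None,fx=2.4,fy=2.4,interpolation=2);cv2.imwrite("pics/crop.png",big)
o=get_obs();Rt=R.from_rotvec(o["tool_rot"]).as_matrix();print(Rt)
```

```text
media [ 0.57282883 -0.42147603  0.1       ]
timer [ 0.47725515 -0.45727143  0.02      ]
beaker [0.67958473 0.09366094 0.06      ]
tipbox [0.53483543 0.44508763 0.06      ]
dishes [ 0.66874989 -0.23480544  0.042     ]
scoop [0.4068688  0.15147393 0.02      ]
((0.5664359927177429, 0.29531168937683105), (0.018885713070631027, 0.007523782551288605), 16.82781982421875) [[0.55630845 0.29617882]
 [0.5584865  0.2889772 ]
 [0.57656354 0.29444456]
 [0.57438546 0.30164617]]
[[-8.60001854e-06  9.59436065e-01  2.81926296e-01]
 [-1.42541371e-05  2.81926296e-01 -9.59436065e-01]
 [-1.00000000e+00 -1.22697840e-05  1.12513618e-05]]
```

```bash
sleep 1
```

```text
(no output)
```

View pics/crop.png

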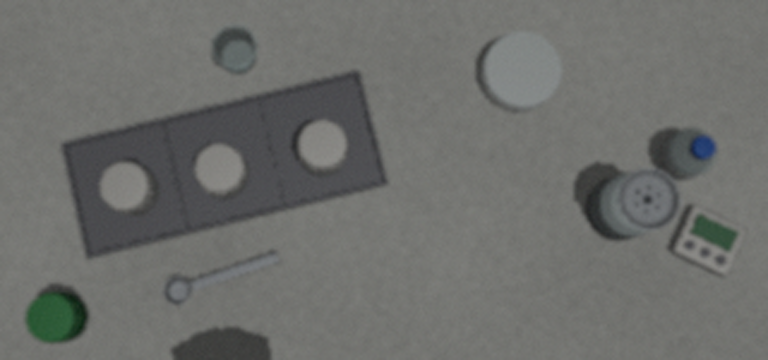

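Run:
```python
from h import *
c=get_calibration("top")
K=np.array([(216.7,190),(338.8,160),(350.8,206.3),(227.5,237.1)])
p=onz(c,K[:,0],K[:,1],0.016);print(np.round(p,4));print(p.mean(0),[np.linalg.norm(p[i]-p[i-1]) for i in range(4)])
y=(p[0]+p[3]-p[1]-p[2])[:2];print(np.degrees(np.arctan2(y[1],y[0]))-90)
print("dish tip",onz(c,455.1,214.3,.128)); c=get_calibration("scene");print(onz(c,218.9,168.2,.128))
```

```text
[[ 0.572   0.2954  0.016 ]
 [ 0.6665 -0.0481  0.016 ]
 [ 0.5351 -0.0846  0.016 ]
 [ 0.44    0.2583  0.016 ]]
[0.55341434 0.10524608 0.016     ] [np.float64(0.13711518096362377), np.float64(0.35623859986065287), np.float64(0.13644545393117594), np.float64(0.35583037559041014)]
15.434879187286128
dish tip [ 0.5094396  -0.34726962  0.128     ]
[ 0.51490232 -0.35421065  0.128     ]
```

>>> {"name": "carry_out", "arguments": {
  "increments": [
    [[0, 0, 0], [1, 0.71, 0], 0],
    [[0, 0, 0], [1, 0.71, 0], 0],
    [[0, 0, 0], [1, 0.71, 0], 0],
    [[0, 0, 0], [1, 0.71, 0], 0],
    [[0, 0, 0], [1, 0.71, 0], 0],
    [[0, 0, 0], [1, 0.71, 0], 0],
    [[0, 0, 0], [1, 0.71, 0], 0],
    [[0, 0, 0], [1, 0.71, 0], 0]
  ],
  "squeeze": 40
}}

```text
t: 2.15
tool_pos: [0.3389, -0.4832, 0.4049]
tool_rot: [1.0, 1.328, -1.002]
contact_force: [-0.3, 0.2, -0.2]
opening: -0.0001
```

>>> {"name": "carry_out", "arguments": {
  "increments": [
    [[0, 0, 0], [1, 0.72, -0.3], 0],
    [[0, 0, 0], [1, 0.72, -0.3], 0],
    [[0, 0, 0], [1, 0.72, -0.3], 0],
    [[0, 0, 0], [1, 0.72, -0.3], 0],
    [[0, 0, 0], [1, 0.72, -0.3], 0],
    [[0, 0, 0], [1, 0.72, -0.3], 0],
    [[0, 0, 0], [1, 0.72, -0.3], 0],
    [[0, 0, 0], [1, 0.72, -0.3], 0]
  ]
}}

```text
t: 2.95
tool_pos: [0.5054, -0.3626, 0.3576]
tool_rot: [0.998, 1.323, -1.002]
contact_force: [-0.3, 0.3, 0.3]
opening: -0.0001
```

Run:
```python
from h import *
o=get_obs();c=get_calibration("wrist");im,d=get_image("wrist");cv2.imwrite("pics/w1.png",im);np.save("pics/w1.npy",d);np.save("pics/w1c.npy",c,allow_pickle=True)
t=tip_of("wrist","dish_floor");print(t)
for x in t:print(onz(c,*x["centre"],.128))
im,d=get_image("scene")
for x in tip_of("scene","dish_floor"):print(x,onz(get_calibration("scene"),*x["centre"],.128))
print(get_obs()["tool_pos"])
```

```text
[{'centre': [317.4, 217.6], 'p': 0.88}]
[ 0.51183265 -0.3586357   0.128     ]
{'centre': [218.6, 168.7], 'p': 0.74} [ 0.51730585 -0.35450672  0.128     ]
{'centre': [245.2, 231.5], 'p': 0.7} [ 0.75345555 -0.20255611  0.128     ]
[ 0.50474636 -0.3631186   0.35764557]
```

View pics/w1.png

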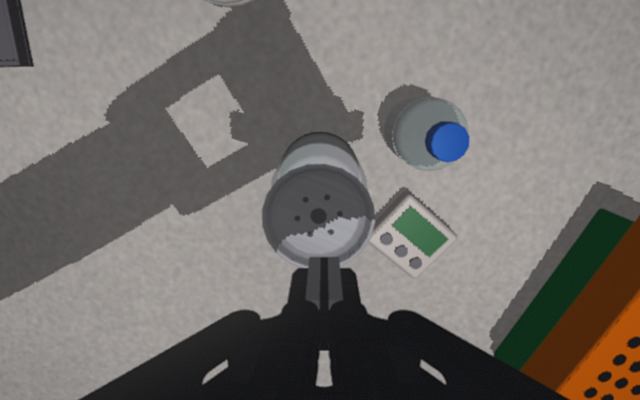

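The wrist picture shows the dish centre at (318,216), which gives (0.513,-0.358) and agrees with the other cameras. I'll shift over it and go down.

>>> {"name": "carry_out", "arguments": {
  "increments": [
    [[0, 0, 0], [0.4, 0.23, -0.5], 0],
    [[0, 0, 0], [0, 0, -0.6], 0],
    [[0, 0, 0], [0, 0, -0.6], 0],
    [[0, 0, 0], [0, 0, -0.5], 0],
    [[0, 0, 0], [0, 0, -0.3], 0],
    [[0, 0, 0], [0, 0, 0], 0]
  ]
}}

```text
t: 3.75
tool_pos: [0.5107, -0.3602, 0.3027]
tool_rot: [1.0, 1.324, -1.006]
contact_force: [0.1, 0.0, 0.2]
opening: 0.0
```

>>> {"name": "carry_out", "arguments": {
  "increments": [
    [[0, 0, 0], [0.05, 0, -0.25], 0],
    [[0, 0, 0], [0, 0, -0.25], 0],
    [[0, 0, 0], [0, 0, -0.2], 0]
  ]
}}

```text
t: 4.05
tool_pos: [0.5117, -0.3607, 0.29]
tool_rot: [0.999, 1.323, -1.007]
contact_force: [-3.0, 1.8, 4.5]
opening: 0.0002
```

>>> {"name": "carry_out", "arguments": {
  "increments": [
    [[0, 0, 0], [0, 0, -0.15], 0],
    [[0, 0, 0], [0, 0, -0.15], 0]
  ]
}}

```text
t: 4.25
tool_pos: [0.5121, -0.361, 0.2893]
tool_rot: [0.999, 1.325, -1.007]
contact_force: [-8.5, 6.3, 17.7]
opening: 0.0
```

The force rose sharply, to 17.7 N at 12 mm of travel, so the dish is at its stop. I'll hold briefly and then retreat.

>>> {"name": "carry_out", "arguments": {
  "increments": [
    [[0, 0, 0], [0, 0, -0.05], 0],
    [[0, 0, 0], [0, 0, -0.05], 0],
    [[0, 0, 0], [0, 0, 0.3], 0],
    [[0, 0, 0], [0, 0, 0.5], 0],
    [[0, 0, 0], [0, 0, 0.9], 0],
    [[0, 0, 0], [0, 0, 1], 0],
    [[0, 0, 0], [0, 0, 1], 0]
  ]
}}

```text
t: 4.95
tool_pos: [0.5122, -0.3606, 0.3654]
tool_rot: [0.999, 1.326, -1.007]
contact_force: [-0.2, -0.4, 0.0]
opening: 0.0001
```

Run:
```python
from h import *
im,d=get_image("top");cv2.imwrite("pics/t2.png",im);im,d=get_image("scene");cv2.imwrite("pics/s2.png",cv2.resize(im[120:280,160:440],None,fx=2.8,fy=2.8))
for n in["scene"]:
  for q in["jar_k_mid"]:
    for x in tip_of(n,q):print(x,onz(get_calibration(n),*x["centre"],.042))
print(get_obs()["tool_pos"],get_obs()["contact_force"])
```

```text
{'centre': [410.2, 179.7], 'p': 0.8} [0.37755472 0.2831951  0.042     ]
{'centre': [389.4, 205.7], 'p': 0.67} [0.50999194 0.21587621 0.042     ]
[ 0.51260412 -0.36100477  0.36682163] [-0.14869552  0.67331135  0.18576378]
```

View pics/s2.png

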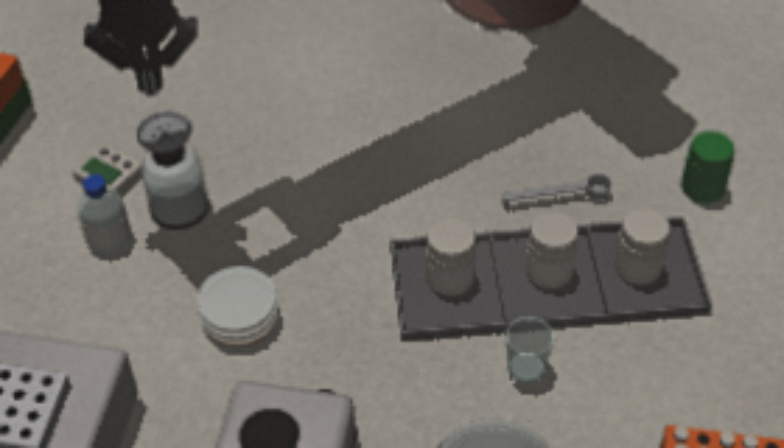

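The dish is back up and nothing else has moved. Next is the left jar, at (0.5195, 0.2125).

>>> {"name": "carry_out", "arguments": {
  "increments": [
    [[0, 0, 0], [0, 1, 0], 1],
    [[0, 0, 0], [0, 1, 0], 1],
    [[0, 0, 0], [0, 1, 0], 1],
    [[0, 0, 0], [0, 1, 0], 1],
    [[0, 0, 0], [0, 1, 0], 1],
    [[0, 0, 0], [0, 1, 0], 1],
    [[0, 0, 0], [0, 1, 0], 1],
    [[0, 0, 0], [0, 1, 0], 1]
  ]
}}

```text
t: 5.9
tool_pos: [0.5099, -0.1859, 0.3597]
tool_rot: [0.999, 1.333, -1.006]
contact_force: [0.0, 0.6, -0.7]
opening: 0.0855
```

>>> {"name": "carry_out", "arguments": {
  "increments": [
    [[0, 0, 0], [0, 1, 0], 1],
    [[0, 0, 0], [0, 1, 0], 1],
    [[0, 0, 0], [0, 1, 0], 1],
    [[0, 0, 0], [0, 1, 0], 1],
    [[0, 0, 0], [0, 1, 0], 1],
    [[0, 0, 0], [0, 1, 0], 1],
    [[0, 0, 0], [0, 1, 0], 1],
    [[0, 0, 0], [0, 1, 0], 1]
  ]
}}

```text
t: 6.7
tool_pos: [0.5038, -0.0066, 0.3546]
tool_rot: [0.993, 1.343, -1.001]
contact_force: [-0.7, 0.9, -0.0]
opening: 0.0855
```

>>> {"name": "carry_out", "arguments": {
  "increments": [
    [[0, 0, 0], [0, 1, 0], 1],
    [[0, 0, 0], [0, 1, 0], 1],
    [[0, 0, 0], [0, 1, 0], 1],
    [[0, 0, 0], [0, 1, 0], 1],
    [[0, 0, 0], [0, 1, 0], 1],
    [[0, 0, 0], [0, 1, 0], 1],
    [[0, 0, 0], [0, 1, 0], 1],
    [[0, 0, 0], [0, 1, 0], 1]
  ]
}}

```text
t: 7.5
tool_pos: [0.4937, 0.1701, 0.3497]
tool_rot: [0.984, 1.353, -0.997]
contact_force: [0.4, 0.0, -0.3]
opening: 0.0854
```

>>> {"name": "carry_out", "arguments": {
  "increments": [
    [[0, 0, 0], [0.6, 0.9, 0], 1],
    [[0, 0, 0], [0.5, 0.8, 0], 1],
    [[0, 0, 0], [0, 0, 0], 1]
  ]
}}

```text
t: 7.8
tool_pos: [0.5116, 0.2106, 0.348]
tool_rot: [0.977, 1.358, -0.994]
contact_force: [-0.2, 0.5, 0.3]
opening: 0.0855
```

```bash
cat > look.py <<'E'
import sys
from h import *
o=get_obs();c=get_calibration("wrist");im,d=get_image("wrist");cv2.imwrite(f"pics/{sys.argv[1]}.png",im);np.save(f"pics/{sys.argv[1]}.npy",d)
V,U=np.mgrid[0:400,0:640];P=w(c,U,V,d);P[d==0]=-9
top=float(sys.argv[2]) if len(sys.argv)>2 else .08
# white jar tops
m=((abs(P[...,2]-top)<.008)&(im.min(2)>70)&(np.ptp(im.astype(int),axis=2)<50)).astype(np.uint8)
n,l,s,ce=cv2.connectedComponentsWithStats(cv2.morphologyEx(m,cv2.MORPH_OPEN,np.ones((3,3))))
for i in range(1,n):
    if s[i,4]>300:
        q=P[l==i];print("blob",s[i].tolist(),"mean",np.round(q.mean(0),4),"mid",np.round((q.max(0)+q.min(0))/2,4),"ext",np.round(np.ptp(q,axis=0),3))
T=R.from_rotvec(o["tool_rot"]).as_matrix()
print("tool",np.round(o["tool_pos"],4),"grasp",np.round(o["tool_pos"]+.155*T[:,0],4),"x",np.round(T[:,0],3),"z",np.round(T[:,2],3),"F",np.round(o["contact_force"],2),"tau",np.round(o["wrist_torque"],2),"open",o["opening"],"t",o["t"])
dq=(R.from_matrix(np.column_stack([[0,0,-1],[0.964,0.266,0],[0.266,-0.964,0]]))*R.from_matrix(T).inv()).as_rotvec();print("turn(0.1rad units)",np.round(dq/.1,2))
E
python3 look.py w3
```

```text
blob [289, 151, 78, 76, 4468] mean [0.5204 0.213  0.0797] mid [0.5187 0.2126 0.0771] ext [0.056 0.055 0.01 ]
blob [436, 165, 77, 75, 4395] mean [0.543  0.1092 0.0795] mid [0.5419 0.1077 0.0771] ext [0.055 0.055 0.01 ]
blob [591, 175, 49, 71, 2793] mean [0.568  0.0028 0.0789] mid [ 0.5705 -0.0032  0.0771] ext [0.053 0.047 0.01 ]
tool [0.5116 0.2106 0.348 ] grasp [0.5082 0.2112 0.1931] x [-0.022  0.004 -1.   ] z [ 0.299 -0.954 -0.01 ] F [-0.15  0.47  0.34] tau [-0.03 -0.03  0.03] open 0.08554371883952201 t 7.8
turn(0.1rad units) [-0.04 -0.21 -0.34]
```

View pics/w3.png

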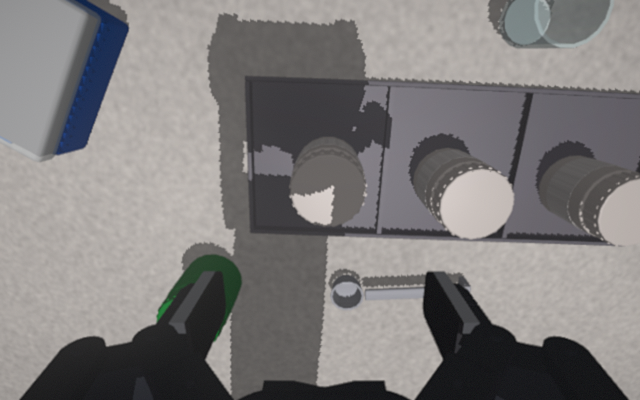

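>>> {"name": "carry_out", "arguments": {
  "increments": [
    [[0, -0.2, -0.34], [0.4, 0.1, -0.2], 1],
    [[0, 0, 0], [0, 0, -0.9], 1],
    [[0, 0, 0], [0, 0, -1], 1],
    [[0, 0, 0], [0, 0, -1], 1],
    [[0, 0, 0], [0, 0, -0.5], 1],
    [[0, 0, 0], [0, 0, 0], 1]
  ]
}}

```text
t: 8.45
tool_pos: [0.5139, 0.211, 0.2733]
tool_rot: [1.009, 1.328, -1.01]
contact_force: [0.5, 0.3, -0.6]
opening: 0.0854
```

```bash
python3 look.py w4
```

```text
blob [270, 189, 107, 101, 8302] mean [0.5212 0.2131 0.0796] mid [0.5189 0.2124 0.0771] ext [0.056 0.056 0.01 ]
blob [471, 200, 109, 99, 8081] mean [0.5436 0.11   0.0793] mid [0.542  0.1076 0.0769] ext [0.055 0.056 0.01 ]
tool [0.5139 0.211  0.2733] grasp [0.5135 0.2112 0.1183] x [-0.003  0.001 -1.   ] z [ 0.265 -0.964 -0.002] F [ 0.53  0.32 -0.55] tau [-0.04  0.02 -0.01] open 0.08538621470228858 t 8.45
turn(0.1rad units) [-0.01 -0.03  0.01]
```

View pics/w4.png

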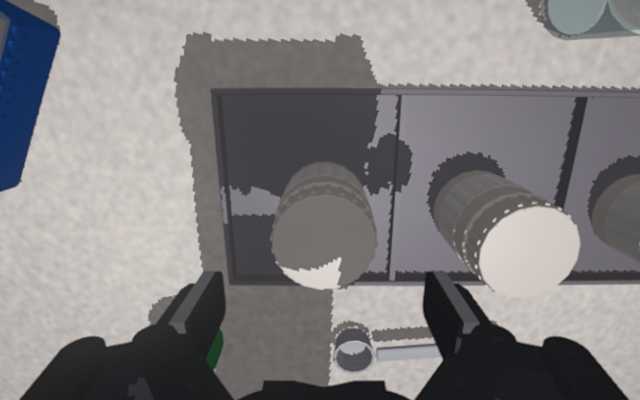

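The left jar, at (324,235), is centred between the fingers. I'll correct by 6 mm in x and go down.

>>> {"name": "carry_out", "arguments": {
  "increments": [
    [[0, 0, 0], [0.35, 0.08, -0.2], 1],
    [[0, 0, 0], [0, 0, -0.8], 1],
    [[0, 0, 0], [0.03, 0, -1], 1],
    [[0, 0, 0], [0, 0, -1], 1],
    [[0, 0, 0], [0, 0, -0.5], 1],
    [[0, 0, 0], [0, 0, 0], 1]
  ]
}}

```text
t: 9.1
tool_pos: [0.5242, 0.2131, 0.2041]
tool_rot: [1.014, 1.321, -1.003]
contact_force: [-0.1, -0.3, -0.8]
opening: 0.0854
```

>>> {"name": "carry_out", "arguments": {
  "increments": [
    [[0, 0, 0], [-0.2, 0, -0.15], 1],
    [[0, 0, 0], [0, 0, 0], 0.4],
    [[0, 0, 0], [0, 0, 0], 0.4],
    [[0, 0, 0], [0, 0, 0], 0.4],
    [[0, 0, 0], [0, 0, 0], 0.4],
    [[0, 0, 0], [0, 0, 0], 0.4]
  ],
  "squeeze": 40
}}

```text
t: 9.7
tool_pos: [0.5205, 0.2133, 0.2028]
tool_rot: [1.016, 1.319, -1.001]
contact_force: [-0.2, 0.4, -1.5]
opening: 0.0573
```

```bash
python3 look.py w5
```

```text
blob [242, 272, 165, 118, 14909] mean [0.5278 0.215  0.0793] mid [0.5235 0.2135 0.077 ] ext [0.047 0.054 0.01 ]
blob [550, 286, 90, 114, 7340] mean [0.5462 0.1224 0.0787] mid [0.5467 0.1173 0.0768] ext [0.043 0.037 0.01 ]
tool [0.5205 0.2133 0.2028] grasp [0.522  0.214  0.0478] x [ 0.01   0.004 -1.   ] z [ 0.265 -0.964 -0.002] F [-0.22  0.37 -1.48] tau [-0.04 -0.12 -0.01] open 0.0573449086881718 t 9.7
turn(0.1rad units) [-0.04  0.1   0.01]
```

View pics/w5.png

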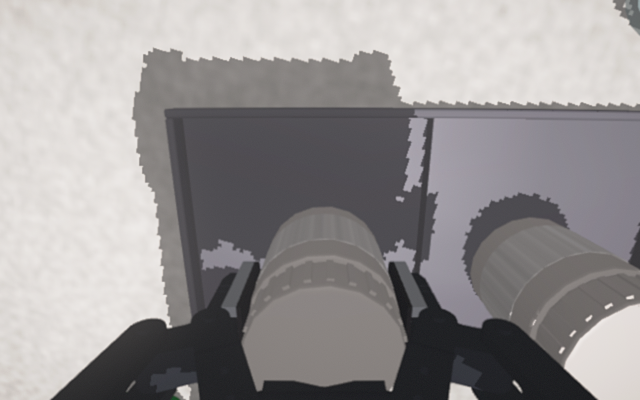

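Gripped, with the opening at 57 mm. Lifting straight up.

>>> {"name": "carry_out", "arguments": {
  "increments": [
    [[0, 0, 0], [0, 0, 0.4], 0.4],
    [[0, 0, 0], [0, 0, 0.7], 0.4],
    [[0, 0, 0], [0, 0, 0.7], 0.4],
    [[0, 0, 0], [0, 0, 0.5], 0.4],
    [[0, 0, 0], [0, 0, 0], 0.4],
    [[0, 0, 0], [0, 0, 0], 0.4],
    [[0, 0, 0], [0, 0, 0], 0.4],
    [[0, 0, 0], [0, 0, 0], 0.4]
  ]
}}

```text
t: 10.55
tool_pos: [0.5201, 0.2132, 0.2535]
tool_rot: [1.017, 1.319, -1.0]
contact_force: [0.2, -0.3, -4.4]
opening: 0.057
```

```bash
python3 look.py w6 .12; python3 -c "
from h import *
im,d=get_image('scene');cv2.imwrite('pics/s6.png',cv2.resize(im[120:280,160:440],None,fx=2.8,fy=2.8))
o=get_obs();print(o['contact_force'],o['tool_pos'])"
```

```text
blob [244, 257, 157, 72, 3001] mean [0.5405 0.2191 0.1207] mid [0.5306 0.2147 0.12  ] ext [0.033 0.053 0.016]
tool [0.5201 0.2132 0.2535] grasp [0.5216 0.214  0.0985] x [ 0.01   0.005 -1.   ] z [ 0.265 -0.964 -0.002] F [ 0.23 -0.25 -4.37] tau [ 0.01  0.   -0.  ] open 0.056954582143942334 t 10.55
turn(0.1rad units) [-0.05  0.1   0.01]
[ 0.51204297  0.21098048 -3.04112934] [0.52001768 0.21320773 0.25325223]
```

View pics/s6.png

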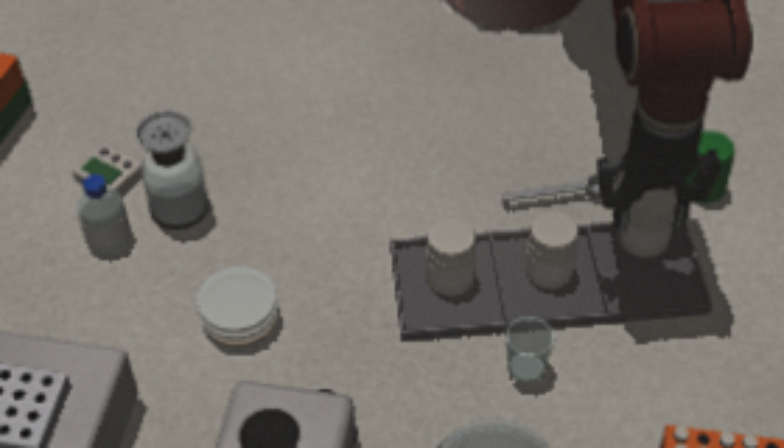

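>>> {"name": "carry_out", "arguments": {
  "increments": [
    [[0, 0, 0], [0, 0, 0], 0.4],
    [[0, 0, 0], [0, 0, 0], 0.4]
  ]
}}

```text
t: 10.85
tool_pos: [0.5197, 0.2131, 0.2523]
tool_rot: [1.016, 1.32, -1.002]
contact_force: [0.0, 0.3, -3.9]
opening: 0.0567
```

The jar is in the air and weighs about 3 to 4.4 N with noise, so I'll average some readings.

```bash
cat > wt.py <<'E'
from h import *
f=[];e=[]
for _ in range(12):
    get_image("top");o=get_obs();f.append(o["contact_force"][2]);e.append(o["effort"][1:3])
print("Fz",np.round(f,1),"mean",np.mean(f),"sd",np.std(f)/12**.5,"eff",np.mean(e,0),"t",o["t"],"open",o["opening"],o["tool_pos"])
E
python3 wt.py
```

```text
Fz [-4.8 -3.5 -3.7 -3.9 -3.4 -4.6 -3.1 -3.9 -3.5 -3.9 -3.2 -4. ] mean -3.789457340696112 sd 0.14382339205790304 eff [-37.19998509 -35.14981836] t 11.45 open 0.057111402404395044 [0.51988324 0.21318625 0.25279393]
```

The left jar weighs about 3.8 N, so it isn't the heaviest (over 5.2 N). I'll stand it back.

>>> {"name": "carry_out", "arguments": {
  "increments": [
    [[0, 0, 0], [0, 0, -0.6], 0.4],
    [[0, 0, 0], [0, 0, -0.7], 0.4],
    [[0, 0, 0], [0, 0, -0.6], 0.4],
    [[0, 0, 0], [0, 0, -0.3], 0.4],
    [[0, 0, 0], [0, 0, 0], 0.4]
  ]
}}

```text
t: 11.95
tool_pos: [0.519, 0.2129, 0.2035]
tool_rot: [1.015, 1.321, -1.003]
contact_force: [-0.5, 1.1, -3.9]
opening: 0.0568
```

>>> {"name": "carry_out", "arguments": {
  "increments": [
    [[0, 0, 0], [0, 0, -0.07], 0.4],
    [[0, 0, 0], [0, 0, -0.05], 0.4]
  ]
}}

```text
t: 12.15
tool_pos: [0.5196, 0.2131, 0.2028]
tool_rot: [1.014, 1.322, -1.004]
contact_force: [-4.8, -0.8, 4.6]
opening: 0.0569
```

Touched down (force +4.6 N). I'll release and rise.

>>> {"name": "carry_out", "arguments": {
  "increments": [
    [[0, 0, 0], [0, 0, 0], 1],
    [[0, 0, 0], [0, 0, 0], 1],
    [[0, 0, 0], [0, 0, 0], 1],
    [[0, 0, 0], [0, 0, 0.5], 1],
    [[0, 0, 0], [0, 0, 1], 1],
    [[0, 0, 0], [0, 0, 1], 1],
    [[0, 0, 0], [0, 0, 1], 1],
    [[0, 0, 0], [0, 0, 0.5], 1]
  ]
}}

```text
t: 12.95
tool_pos: [0.5211, 0.2135, 0.2901]
tool_rot: [1.018, 1.317, -0.999]
contact_force: [0.0, 0.0, 0.8]
opening: 0.0856
```

```bash
python3 look.py w7;python3 wt.py
```

```text
blob [276, 202, 96, 91, 6723] mean [0.5194 0.2131 0.0796] mid [0.5172 0.2124 0.0771] ext [0.056 0.056 0.01 ]
blob [458, 209, 99, 90, 6668] mean [0.5435 0.1097 0.0793] mid [0.5415 0.108  0.0769] ext [0.056 0.056 0.01 ]
tool [0.5211 0.2135 0.2901] grasp [0.523  0.2143 0.1351] x [ 0.012  0.005 -1.   ] z [ 0.265 -0.964 -0.002] F [0.01 0.02 0.79] tau [ 0.07 -0.06 -0.01] open 0.08564950662103166 t 12.95
turn(0.1rad units) [-0.05  0.12  0.01]
Fz [-0.5 -0.4 -1.4  0.2  0.7 -0.1 -0.3 -0.7 -0.2 -0.4 -0.1  1. ] mean -0.16718908359151816 sd 0.17086491212304591 eff [-34.94497001 -34.64545697] t 13.6 open 0.0855214575793781 [0.52030662 0.21327473 0.28658695]
```

View pics/w7.png

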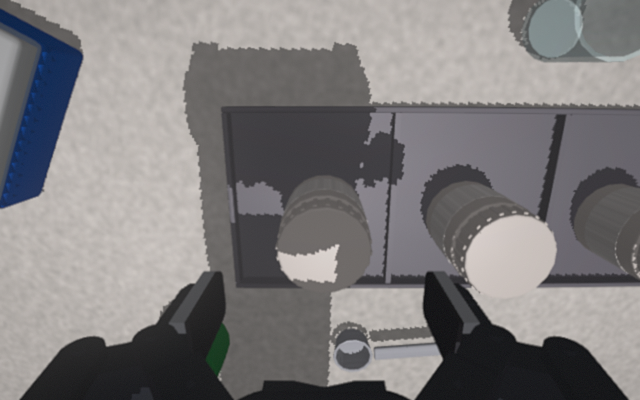

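The left jar stands in its bay at (324,247) and nets about 3.6 N. On to the middle jar at (0.5425, 0.1078).

>>> {"name": "carry_out", "arguments": {
  "increments": [
    [[0, 0.1, 0], [0.2, -1, 0], 1],
    [[0, 0, 0], [0.2, -1, 0], 1],
    [[0, 0, 0], [0.2, -1, 0], 1],
    [[0, 0, 0], [0.2, -1, 0], 1],
    [[0, 0, 0], [0.2, -1, 0], 1],
    [[0, 0, 0], [0.1, -0.6, 0], 1],
    [[0, 0, 0], [0, 0, 0], 1]
  ]
}}

```text
t: 14.3
tool_pos: [0.5428, 0.098, 0.2863]
tool_rot: [1.01, 1.33, -1.007]
contact_force: [-0.6, -0.4, -0.5]
opening: 0.0851
```

```bash
python3 look.py w8
```

```text
blob [67, 181, 103, 94, 7276] mean [0.5203 0.2107 0.0794] mid [0.5181 0.2119 0.077 ] ext [0.055 0.055 0.01 ]
blob [259, 189, 100, 95, 7216] mean [0.544  0.1075 0.0796] mid [0.5417 0.107  0.0771] ext [0.057 0.056 0.01 ]
blob [467, 193, 103, 93, 7197] mean [ 0.5732 -0.0055  0.0794] mid [ 0.5716 -0.0072  0.0772] ext [0.056 0.055 0.01 ]
tool [0.5428 0.098  0.2863] grasp [0.5423 0.0987 0.1313] x [-0.003  0.004 -1.   ] z [ 0.267 -0.964 -0.005] F [-0.6  -0.45 -0.53] tau [ 0.   -0.01 -0.02] open 0.08510762511978985 t 14.3
turn(0.1rad units) [-0.04 -0.03 -0.01]
```

View pics/w8.png

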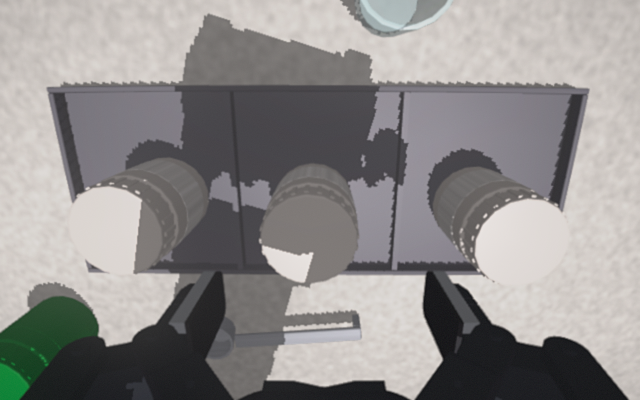

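The middle jar is at (309,238), about 9 mm left of the jaw centre. I'll shift +y and go down.

>>> {"name": "carry_out", "arguments": {
  "increments": [
    [[0, 0, 0], [0, 0.5, 0], 1],
    [[0, 0, 0], [0, 0, -0.7], 1],
    [[0, 0, 0], [0, 0, -1], 1],
    [[0, 0, 0], [0, 0, -0.8], 1],
    [[0, 0, 0], [0, 0, 0], 1]
  ]
}}

```text
t: 14.85
tool_pos: [0.5414, 0.1136, 0.2326]
tool_rot: [1.007, 1.334, -1.002]
contact_force: [-0.1, 0.0, -0.5]
opening: 0.0852
```

>>> {"name": "carry_out", "arguments": {
  "increments": [
    [[0, 0, 0], [0.05, -0.3, 0], 1],
    [[0, 0, 0], [0, 0, 0], 1]
  ]
}}

```text
t: 15.05
tool_pos: [0.542, 0.1084, 0.2319]
tool_rot: [1.004, 1.336, -1.001]
contact_force: [0.7, -0.2, -0.2]
opening: 0.0853
```

>>> {"name": "carry_out", "arguments": {
  "increments": [
    [[0, -0.05, -0.1], [0, -0.05, -0.7], 1],
    [[0, 0, 0], [0, 0, -0.6], 1],
    [[0, 0, 0], [0, 0, -0.2], 1],
    [[0, 0, 0], [0, 0, 0], 1]
  ]
}}

```text
t: 15.45
tool_pos: [0.5434, 0.1074, 0.2038]
tool_rot: [1.017, 1.323, -1.002]
contact_force: [-0.1, -0.1, 0.1]
opening: 0.0856
```

>>> {"name": "carry_out", "arguments": {
  "increments": [
    [[0, 0, 0], [0, 0, 0], 0.4],
    [[0, 0, 0], [0, 0, 0], 0.4],
    [[0, 0, 0], [0, 0, 0], 0.4],
    [[0, 0, 0], [0, 0, 0], 0.4],
    [[0, 0, 0], [0, 0, 0], 0.4]
  ]
}}

```text
t: 15.95
tool_pos: [0.544, 0.1075, 0.2052]
tool_rot: [1.017, 1.322, -1.0]
contact_force: [-0.3, 0.6, -1.4]
opening: 0.0567
```

>>> {"name": "carry_out", "arguments": {
  "increments": [
    [[0, 0, 0], [0, 0, 0.4], 0.4],
    [[0, 0, 0], [0, 0, 0.7], 0.4],
    [[0, 0, 0], [0, 0, 0.7], 0.4],
    [[0, 0, 0], [0, 0, 0.5], 0.4],
    [[0, 0, 0], [0, 0, 0], 0.4],
    [[0, 0, 0], [0, 0, 0], 0.4],
    [[0, 0, 0], [0, 0, 0], 0.4],
    [[0, 0, 0], [0, 0, 0], 0.4]
  ]
}}

```text
t: 16.75
tool_pos: [0.5438, 0.1076, 0.2564]
tool_rot: [1.018, 1.321, -0.999]
contact_force: [-0.4, -0.3, -1.1]
opening: 0.057
```

```bash
python3 wt.py; python3 look.py w9 .125; python3 -c "
from h import *
im,d=get_image('scene');cv2.imwrite('pics/s9.png',cv2.resize(im[120:280,160:440],None,fx=2.8,fy=2.8))"
```

```text
Fz [-1.1 -2.5 -2.1 -2.8 -1.5 -1.4 -2.  -1.6 -1.9 -1.5 -1.6 -1.7] mean -1.8167959415667647 sd 0.1314710401666092 eff [-35.32528371 -34.30613399] t 17.35 open 0.056976680297063764 [0.54395293 0.10761659 0.25685685]
blob [242, 258, 164, 128, 16329] mean [0.5513 0.1097 0.1304] mid [0.5462 0.1077 0.125 ] ext [0.049 0.056 0.016]
tool [0.544  0.1076 0.2569] grasp [0.5456 0.1087 0.1019] x [ 0.01   0.007 -1.   ] z [ 0.265 -0.964 -0.004] F [ 0.03  0.52 -1.74] tau [-0.05  0.02  0.02] open 0.056976680297063764 t 17.35
turn(0.1rad units) [-0.07  0.1   0.01]
```

View pics/s9.png

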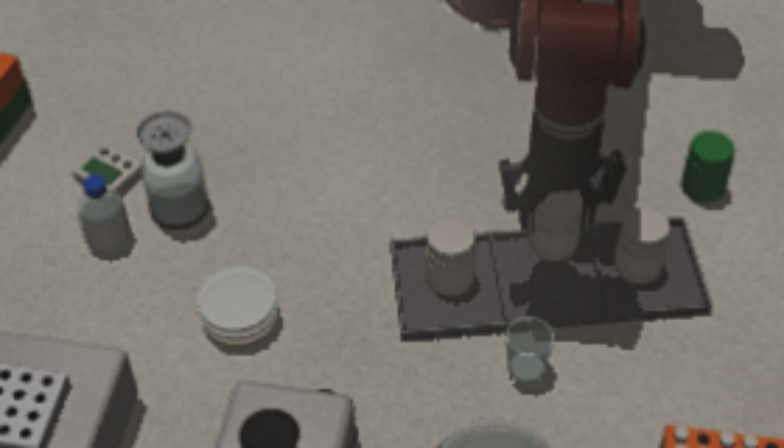

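The middle jar is up in the air at about (555,225) in the crop and weighs about 1.8 N, so it is light. I'll stand it back.

>>> {"name": "carry_out", "arguments": {
  "increments": [
    [[0, 0, 0], [0, 0, -0.6], 0.4],
    [[0, 0, 0], [0, 0, -0.7], 0.4],
    [[0, 0, 0], [0, 0, -0.6], 0.4],
    [[0, 0, 0], [0, 0, -0.35], 0.4],
    [[0, 0, 0], [0, 0, -0.1], 0.4],
    [[0, 0, 0], [0, 0, 0], 0.4]
  ]
}}

```text
t: 18.05
tool_pos: [0.5435, 0.1076, 0.205]
tool_rot: [1.018, 1.322, -1.0]
contact_force: [-2.1, -0.2, 7.1]
opening: 0.0563
```

Touched down at the original height. I'll release and rise.

>>> {"name": "carry_out", "arguments": {
  "increments": [
    [[0, 0, 0], [0, 0, 0], 1],
    [[0, 0, 0], [0, 0, 0], 1],
    [[0, 0, 0], [0, 0, 0], 1],
    [[0, 0, 0], [0, 0, 0.5], 1],
    [[0, 0, 0], [0, 0, 1], 1],
    [[0, 0, 0], [0, 0, 1], 1],
    [[0, 0, 0], [0, 0, 1], 1],
    [[0, 0, 0], [0, 0, 0.5], 1]
  ]
}}

```text
t: 18.85
tool_pos: [0.5436, 0.1076, 0.2904]
tool_rot: [1.018, 1.32, -0.999]
contact_force: [0.5, -0.5, 0.3]
opening: 0.0854
```

>>> {"name": "carry_out", "arguments": {
  "increments": [
    [[0, 0.1, 0], [0.26, -1, 0], 1],
    [[0, 0, 0], [0.26, -1, 0], 1],
    [[0, 0, 0], [0.26, -1, 0], 1],
    [[0, 0, 0], [0.26, -1, 0], 1],
    [[0, 0, 0], [0.26, -1, 0], 1],
    [[0, 0, 0], [0.15, -0.5, 0], 1],
    [[0, 0, 0], [0, 0, 0], 1]
  ]
}}

```text
t: 19.55
tool_pos: [0.5741, -0.0056, 0.2968]
tool_rot: [1.017, 1.322, -0.998]
contact_force: [-0.5, -0.4, 0.6]
opening: 0.0853
```

```bash
python3 look.py w10
```

```text
blob [83, 193, 96, 88, 6376] mean [0.5445 0.1058 0.0794] mid [0.5426 0.1072 0.0771] ext [0.056 0.056 0.01 ]
blob [281, 197, 94, 89, 6369] mean [ 0.5737 -0.0076  0.0796] mid [ 0.5716 -0.0081  0.0771] ext [0.056 0.056 0.01 ]
tool [ 0.5741 -0.0056  0.2968] grasp [ 0.5755 -0.0045  0.1418] x [ 0.009  0.007 -1.   ] z [ 0.267 -0.964 -0.005] F [-0.52 -0.36  0.55] tau [0.06 0.06 0.01] open 0.08533796313240738 t 19.55
turn(0.1rad units) [-0.07  0.09 -0.01]
```

View pics/w10.png

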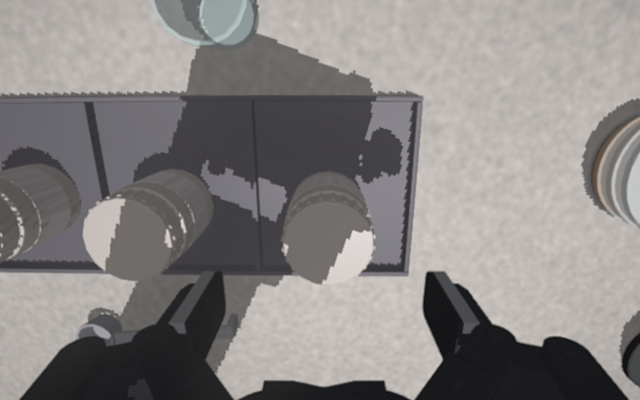

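The right jar is at (328,242), centred in the jaws, and the middle one is standing. Going down.

>>> {"name": "carry_out", "arguments": {
  "increments": [
    [[-0.05, 0.09, 0], [-0.05, -0.1, -0.5], 1],
    [[0, 0, 0], [0, 0, -1], 1],
    [[0, 0, 0], [0, 0, -1], 1],
    [[0, 0, 0], [0, 0, -1], 1],
    [[0, 0, 0], [0, 0, -0.4], 1],
    [[0, 0, 0], [0, 0, 0], 1]
  ]
}}

```text
t: 20.2
tool_pos: [0.5707, -0.0026, 0.2137]
tool_rot: [1.004, 1.332, -1.004]
contact_force: [-0.1, -1.3, -0.0]
opening: 0.0852
```

>>> {"name": "carry_out", "arguments": {
  "increments": [
    [[0, 0, 0], [0.1, -0.28, -0.3], 1],
    [[0, 0, 0], [0, 0, -0.2], 1],
    [[0, 0, 0], [0, 0, 0], 1]
  ]
}}

```text
t: 20.5
tool_pos: [0.5734, -0.0081, 0.2044]
tool_rot: [1.004, 1.331, -1.002]
contact_force: [0.9, -0.8, -1.2]
opening: 0.0853
```

>>> {"name": "carry_out", "arguments": {
  "increments": [
    [[0, 0, 0], [0, 0, 0], 0.4],
    [[0, 0, 0], [0, 0, 0], 0.4],
    [[0, 0, 0], [0, 0, 0], 0.4],
    [[0, 0, 0], [0, 0, 0], 0.4],
    [[0, 0, 0], [0, 0, 0], 0.4]
  ],
  "squeeze": 50
}}

```text
t: 21.0
tool_pos: [0.5741, -0.0082, 0.2062]
tool_rot: [1.005, 1.328, -1.0]
contact_force: [-0.1, -0.2, -1.3]
opening: 0.0566
```

>>> {"name": "carry_out", "arguments": {
  "increments": [
    [[0, 0, 0], [0, 0, 0.4], 0.4],
    [[0, 0, 0], [0, 0, 0.7], 0.4],
    [[0, 0, 0], [0, 0, 0.7], 0.4],
    [[0, 0, 0], [0, 0, 0.5], 0.4],
    [[0, 0, 0], [0, 0, 0], 0.4],
    [[0, 0, 0], [0, 0, 0], 0.4],
    [[0, 0, 0], [0, 0, 0], 0.4],
    [[0, 0, 0], [0, 0, 0], 0.4]
  ]
}}

```text
t: 21.8
tool_pos: [0.5719, -0.0081, 0.2534]
tool_rot: [1.003, 1.333, -1.003]
contact_force: [-0.2, -0.1, -6.6]
opening: 0.0565
```

```bash
python3 wt.py; python3 look.py w11 .125; python3 -c "
from h import *
im,d=get_image('scene');cv2.imwrite('pics/s11.png',cv2.resize(im[120:280,160:440],None,fx=2.8,fy=2.8))"
```

```text
Fz [-5.6 -5.6 -5.1 -5.9 -5.8 -5.8 -5.3 -5.5 -5.5 -5.6 -5.8 -5. ] mean -5.541759983978911 sd 0.07643821336973596 eff [-39.49892163 -36.2123403 ] t 22.4 open 0.05644567909751121 [ 0.57213155 -0.00809433  0.25387668]
blob [242, 261, 164, 125, 16018] mean [ 0.5771 -0.0066  0.1267] mid [ 0.5737 -0.0087  0.1233] ext [0.049 0.056 0.013]
tool [ 0.5721 -0.0081  0.2539] grasp [ 0.5717 -0.0076  0.0989] x [-0.003  0.003 -1.   ] z [ 0.274 -0.962 -0.004] F [-0.05 -0.42 -5.01] tau [ 0.01 -0.01 -0.02] open 0.05644567909751121 t 22.4
turn(0.1rad units) [-0.03 -0.03 -0.08]
```

View pics/s11.png

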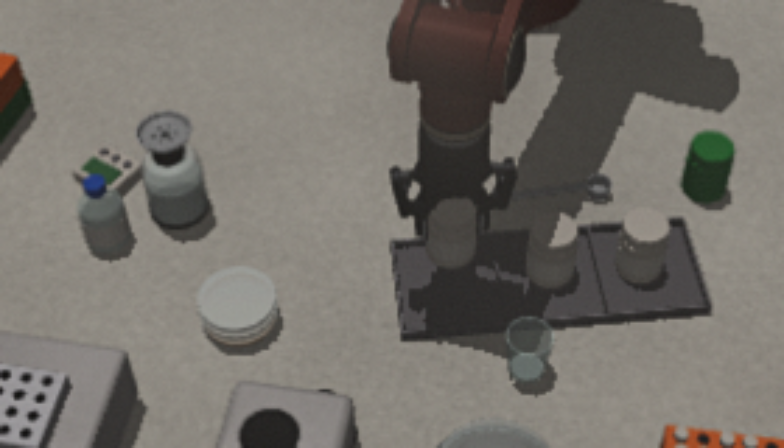

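The right jar is the heaviest at about 5.5 N, and no jar remains to be lifted. I'll raise it 75 mm more.

>>> {"name": "carry_out", "arguments": {
  "increments": [
    [[0, 0, 0], [0, 0, 0.5], 0.4],
    [[0, 0, 0], [0, 0, 0.8], 0.4],
    [[0, 0, 0], [0, 0, 0.9], 0.4],
    [[0, 0, 0], [0, 0, 0.8], 0.4],
    [[0, 0, 0], [0, 0, 0.8], 0.4],
    [[0, 0, 0], [0, 0, 0.4], 0.4],
    [[0, 0, 0], [0, 0, 0], 0.4],
    [[0, 0, 0], [0, 0, 0], 0.4]
  ]
}}

```text
t: 23.3
tool_pos: [0.572, -0.008, 0.3492]
tool_rot: [1.005, 1.326, -0.999]
contact_force: [-0.1, 0.9, -4.9]
opening: 0.0567
```

>>> {"name": "carry_out", "arguments": {
  "increments": [
    [[0, 0, 0], [0, 0, 0], 0.4],
    [[0, 0, 0], [0, 0, 0], 0.4],
    [[0, 0, 0], [0, 0, 0], 0.4]
  ]
}}

```text
t: 23.6
tool_pos: [0.5714, -0.0079, 0.347]
tool_rot: [1.004, 1.33, -1.001]
contact_force: [-0.7, -0.2, -5.0]
opening: 0.0564
```

```bash
python3 look.py w12 .195; python3 -c "
from h import *
im,d=get_image('scene');cv2.imwrite('pics/s12.png',cv2.resize(im[120:280,160:440],None,fx=2.8,fy=2.8))
o=get_obs();print(o['tool_pos'],o['contact_force'],o['t'],np.abs(o['dq']).max())"
```

```text
blob [257, 232, 136, 59, 2593] mean [ 0.5924 -0.0019  0.1964] mid [ 0.5841 -0.0068  0.195 ] ext [0.028 0.054 0.016]
tool [ 0.5714 -0.0079  0.347 ] grasp [ 0.5713 -0.0076  0.192 ] x [-0.     0.003 -1.   ] z [ 0.274 -0.962 -0.002] F [-0.66 -0.22 -5.01] tau [ 0.04 -0.02 -0.01] open 0.05643028794367921 t 23.6
turn(0.1rad units) [-0.03 -0.   -0.08]
[ 0.57136292 -0.00795508  0.34695225] [-0.03381265 -0.84050606 -5.40688132] 23.7 0.005988110784071792
```

View pics/s12.png

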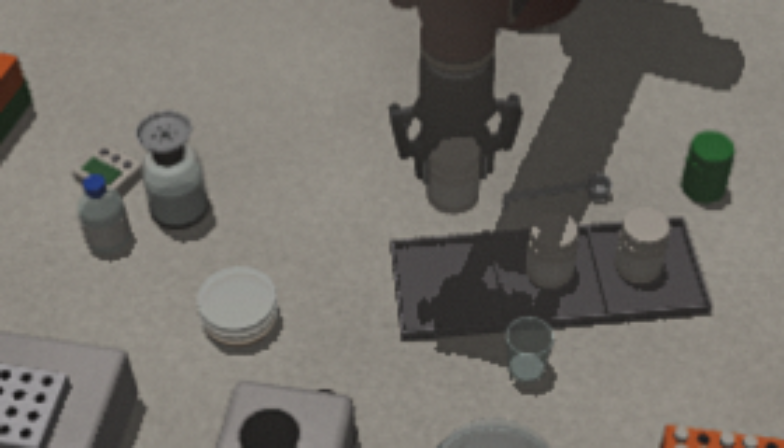

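View pics/w12.png

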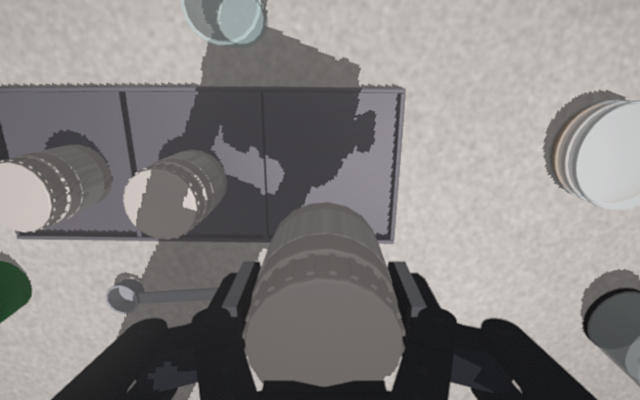

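The jar is held upright and still with its base about 145 mm up. The other two stand in the tray, the dish is up and the clutter hasn't moved. Handing in.

```bash
python3 -c "
from station import *
print(finish_job())"
```

```text
the job is handed in; nothing more can be done
None
```

I completed the whole sequence and handed it in at about 24 s. The hand-in gave no verdict.

- **Dish:** I pressed it with the closed fingertips until the force rose sharply, about 12 mm down at over 17 N. The later pictures show it back up.
- **Weighing:** I lifted each jar about 5 cm above its own bay, left to right, and averaged the force readings while it hung still.

| Jar | Measured weight |
|---|---|
| Left | 3.8 N (about 3.6 N after subtracting the empty-gripper reading) |
| Middle | 1.8 N |
| Right | 5.5 N, the heaviest |

- **End state:** The right jar is held upright and still above its bay, about 11.5 cm in plan from the tray's centre. Its base is about 14.5 cm over the bench, and the wrist force reads about 5.4 N down.
- **Rest of the bench:** In the last pictures the left and middle jars stand upright in their bays, and none of the clutter in view has moved. The tip box was outside those last pictures, though the arm never went near it.

No check failed. The left jar's raw 3.8 N was slightly over the limit for a lighter jar (0.38 kg, about 3.73 N). That is within the sensor's noise and offset, and well below the right jar's reading.

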